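# Report the cask that has lost its bung

### The arm

A 7-joint arm with a two-finger parallel gripper is mounted at the origin on the work surface. World frame = base frame: x ahead of the robot, y to its left, z up, the work surface at z = 0. Lengths are in m, angles in rad, forces in N, time in s.
With the tool pointing down it reaches from about 0.35 to 0.9 m from the base axis. Payload 19.9 kg.
Tool frame: the origin (TCP) lies midway between the tips of the shut fingers; the grasp point (between the pads) lies 19 mm behind it; z points along the fingers, y is the direction in which the jaws open and shut (so a half turn about z gives the same grasp; the last joint's range is limited). The gripper opens to 94 mm and grips with 3 to 60 N. Pads are 16 mm wide; open, the fingers measure 119 mm over their backs; the gripper's body (75 mm by 177 mm) begins 78 mm behind the grasp point.
Start: joints at [-1.147, 0.417, -0.01, 1.614, 0.005, 1.111, -0.053], TCP at [0.28, 0.559, 0.205] pointing down, gripper open.
Joint ranges: [-2.81, 2.81], [-0.39, 2.02], [-1.27, 1.25], [0.06, 2.57], [-1.19, 4.33], [0.19, 2], [-2.82, 2.82]. Speed limits (rad/s): [1.89, 1.89, 2.39, 2.39, 3.01, 3.01, 3.01].

### API

Orientations are given as a unit quaternion [w, x, y, z].
In Python, from rig import env gives the robot as it stands.
- The arm moves only by the shell command python3 -m inch 'ROWS' [OPENING] [FORCE]. ROWS is text: rows parted by semicolons, each of 4 numbers parted by spaces: the shift along the world's x, y, z in m, then the turn about the world's z in degrees. A call has 1 to 12 rows; each row shifts and turns the commanded pose from where the row before left it; what a row does not reach is not made up. A row lasts 1/10 s, in which the tool goes at most 50 mm and 8.59 degrees, less where a joint would pass 70% of its speed; a pose out of reach is approached as far as the arm can. A call is refused whole if a number of a shift passes 0.05 or a number of a turn 8.59, either way. A call with a gripper value outside its range is refused whole. OPENING is the closure in counts, from 0 (fully open) to 255 (shut), set as the call begins (- or left out, the last holds). The fingers move at their own pace and stop on an object; FORCE is the grip in N (left out, the last holds). Time passes only in rows, so rows that do not move let the fingers close. It gives the time, the measured TCP pose, the force and the opening at its end, in the units of the state.
- env.read_state(): the state, without advancing time (a new reading comes with each control period).
- env.snapshot(name): name is "scene" or "side" or "wrist"; returns a dict with "pixels" (400x640x3 uint8, blue, green, red), "fx", "fy", "cx", "cy" (pixels), "R" (3x3) and "t" (3): a world point X has camera coordinates R X + t; the wrist camera has in their place "T_tool_cam" (4x4, takes a point from camera to tool coordinates, whose origin is the TCP and whose axes are the flange's). Camera axes: x right, y down, z forward; pixel columns grow to the right and rows downward; lengths in m; the calibration is good to about 2 mm. The wrist camera is an equidistant fisheye: a pixel r from the principal point sees the ray r / f radians off the axis. A picture is of the moment at which its call begins: read the wrist's pose just before it. There is no depth.
- env.close_job(): hands the job in, once; it reports no verdict.
The state is a dict: "time_s": time; "joint_pos": joint angles; "dq": joint speeds; "effort": joint torques, N m; "position": TCP position; "orientation": TCP orientation; "contact_force": force on the tool from outside, world axes, zero at the start; "wrist_torque": the same for the moment, N m; "width": opening from 0.0 (shut) to 1.0 (fully open).
Only numpy, scipy, OpenCV 4.12 (cv2) and the standard library are available. Lean on these libraries where they do the work, as an engineer would, in place of code of your own. Each camera call takes 0.05 s, during which the arm holds its last target. There are 200 camera calls.

### The job

One of the three small oak casks has lost its bung: point at its open bung hole from just above, fingertips a few centimetres over it, and stay there for two seconds; then point in the same way, for two seconds, at the wooden bung standing loose on the bench, and last press the call button fully down and let it go. Only point: do not touch the casks or the bung, do not point at the closed casks, and leave everything else on the bench as it stands.

Things in the scene. Friction and masses are not known exactly. Their poses are not given: they have to be found in the camera images.
- cask_open: the cask without bung: small oak cask lying on a wooden cradle, fixed, axis along its own x (level), 200 mm long, 138 mm diameter over the hoops at the belly, 120 mm at the ends, its upper side 156 mm above the bench; on the top at mid-length a round steel bush 52 mm across, 160 mm above the bench, with the bung hole in it. Origin on the bench under its centre, z up. Three such casks stand side by side in a row across the bench, in any order
- cask_open_mouth (a point): centre of the open bung hole (black round opening 36 mm across, in a steel bush), at the level of the bush's upper face, 160 mm above the bench; z up
- cask_a: a closed cask, like the open one in all but the bung: a light wooden bung 40 mm across at the top is seated in its bush and stands 18 mm above it, to 178 mm above the bench. Origin on the bench under its centre
- cask_a_mouth (a point): centre of the upper face of that cask's bush, 160 mm above the bench (the seated bung's top is 18 mm higher)
- cask_b: the other closed cask, the same as cask_a
- cask_b_mouth (a point): centre of the upper face of that cask's bush, 160 mm above the bench (the seated bung's top is 18 mm higher)
- bung: the loose bung: light wooden tapered plug standing on its narrow end on the bench between the robot and the casks, 36 mm high, 28 mm across at the foot, 40 mm at the top, 35 g or so. Origin at the centre of its underside
- bung_top (a point): centre of the loose bung's flat upper face, 36 mm above the bench; z up
- call_top (a point): centre of the upper face of the call button: round steel push button 32 mm across in a black housing fixed on the bench, between the robot and the casks; pressed straight down; moves down with the button
- call (a joint): the button's travel: 0 when up, 0.006 m when fully down; a spring pushes it back, fully down takes 4 N
- cup: white tasting cup, 58 mm across, 50 mm high, loose, in the same front row as bung and button; origin at the centre of its underside
- jar: amber glass jar with a lid, 54 mm across, 55 mm high, loose, front row; origin at the centre of its underside
- cork: wine cork standing on end, straight, 24 mm across, 44 mm high, loose, front row; origin at the centre of its underside
- lamp: black flat hand lamp lying to the right, about 180 mm long, 44 mm wide, 30 mm high; origin under the middle of its grip
- jug: clear plastic jug with a handle to the left, 100 mm across, 130 mm high; origin at the centre of its underside
- mallet: wooden mallet lying to the left; origin under its middle
There are look-alikes about, which are no part of the job. Leave any pink or turquoise look-alike of the cask_open alone.

How it is judged:
On the way, in this order (a step that is already met when the one before it is completed fails the run):
1. the fingers dwell just above the open bung hole (horizontal distance between the grasp point and cask_open_mouth below 0.025 m and z of the grasp point in the frame of cask_open_mouth between 0.018 and 0.095 m), for 1.5 s.
2. the fingers dwell just above the loose bung (horizontal distance between the grasp point and bung_top below 0.025 m and z of the grasp point in the frame of bung_top between 0.018 and 0.095 m), for 1.5 s.
3. the call button is pressed down (value of joint call above 0.0045 m), for 0.05 s.
At the end, for the whole second after the job is handed in: The button is up again (within 1.5 mm), the loose bung stands upright where it stood (within 10 mm), and the cup, jar, cork, lamp, jug and mallet are where they were (within 20 mm) (value of joint call below 0.0015 m and distance of bung_top from where it was at the start of the episode below 0.01 m and angle between bung's own z axis and vertical below 0.1 rad and height (world z) of bung below 0.005 m and linear speed of bung below 0.02 m/s and distance of each of cup, jar, cork, lamp, jug, mallet from where it was at the start of the episode below 0.02 m); the robot touches nothing.
It fails at once if a cask is touched (contact force between any of the fingers, the arm and cask_open above 0.5 N or contact force between any of the fingers, the arm and cask_a above 0.5 N or contact force between any of the fingers, the arm and cask_b above 0.5 N).
It fails at once if a closed cask is pointed at: fingers right over its bung and close to it ((horizontal distance between the grasp point and cask_a_mouth below 0.02 m and z of the grasp point in the frame of cask_a_mouth between -0.02 and 0.08 m) or (horizontal distance between the grasp point and cask_b_mouth below 0.02 m and z of the grasp point in the frame of cask_b_mouth between -0.02 and 0.08 m)).
It fails at once if the loose bung is touched, moved or lifted (contact force between any of the fingers, the arm and bung above 0.5 N or distance of bung_top from where it was at the start of the episode above 0.01 m).
It fails at once if the cup, jar, cork, lamp, jug or mallet is shoved or lifted (more than 20 mm) (distance of any of cup, jar, cork, lamp, jug, mallet from where it was at the start of the episode above 0.02 m).
It also fails if it takes over 61 s, if anything falls off the work surface, if the arm or the gripper's body presses on something with over 40 N, if the wrist force passes 120 N, or if a joint passes its speed limit or range.

## Working session

There is one attempt and no reset: what is moved stays moved. The work goes in short steps, Python scripts to look and compute and a shell command to move; the robot and the scene stay as the last step left them, time stands still between calls to the robot, and variables do not carry over. Pictures are saved under pics/ and viewed, about 8 in all and at most 12, crops included, and the job is handed in when it is done.

```bash
mkdir -p pics
cat > h.py <<'E'
import numpy as np, cv2
from rig import env
def snap(n,f):
    s=env.snapshot(n); cv2.imwrite(f,s["pixels"]); np.savez(f[:-4],**s); return s
def cast(f,u,v,z):
    s=np.load(f); R,t=s["R"],s["t"]; c=-R.T@t
    d=R.T@np.array([(u-s["cx"])/s["fx"],(v-s["cy"])/s["fy"],1]); return c+d*(z-c[2])/d[2]
E
python3 - <<'E'
from h import *
print(env.read_state())
for n in("scene","side"):
    s=snap(n,f"pics/{n}0.png"); print(n,-s["R"].T@s["t"],s["fx"])
E
```

```text
{'time_s': 0.0, 'joint_pos': array([-1.14749435,  0.41797824, -0.01028989,  1.61414347,  0.00469892,
        1.11069844, -0.05301924]), 'dq': array([ 0.00026131,  0.00045963,  0.00197034, -0.00051855,  0.00071693,
       -0.00097436, -0.00020297]), 'effort': array([-4.67332575e-04, -8.51243663e+01,  6.38558194e-01, -4.25994372e+01,
       -4.88533464e-02,  1.84546178e-02,  1.16819665e-04]), 'position': array([0.28000852, 0.55836014, 0.20483559]), 'orientation': array([-9.21134599e-05,  2.30326066e-01,  9.73113324e-01, -5.94869056e-04]), 'contact_force': array([ 0.02580731, -0.49901076, -0.53130582]), 'wrist_torque': array([-0.00716129,  0.03058656,  0.00909483]), 'width': 0.9969294547862892}
scene [ 0.174661   -0.23855179  1.35036996] 464.76842504127785
side [ 0.05933563 -0.98936724  0.7765681 ] 398.63928205664536
```

View pics/scene0.png

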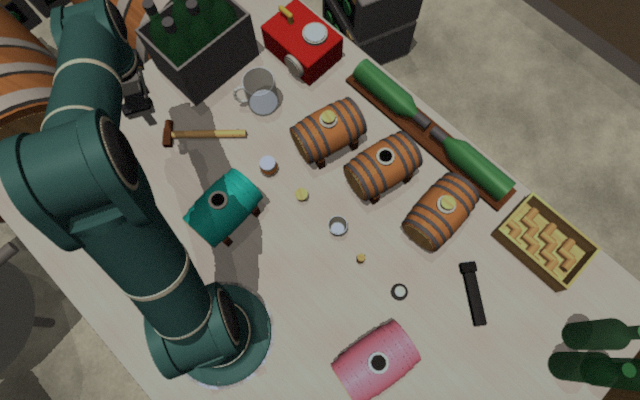

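View pics/side0.png

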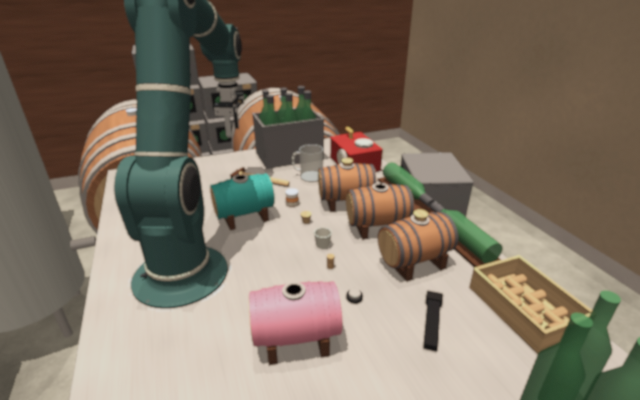

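The open oak cask is the middle one, with its hole at scene pixel (386,156). The closed ones are at (328,118) and (447,204). The loose bung is at (302,195), cork (361,258), cup (338,227), jar (268,163) and button (399,291). The turquoise and pink casks are decoys.

Run:
```python
from h import *
P=[("hole",386,156,.16),("bung",302,195,.036),("cork",361,258,.044),("button",399,291,.025),("cup",338,227,.05),("jar",268,163,.055),("ca",328,118,.178),("cb",447,204,.178)]
im=cv2.imread("pics/scene0.png"); hsv=cv2.cvtColor(im,cv2.COLOR_BGR2HSV)
for n,u,v,z in P: print(n,cast("pics/scene0.npz",u,v,z).round(3))
S=[("hole",380,188,.16),("bung",307,215,.036),("button",354,294,.03),("cork",330,258,.044)]
for n,u,v,z in S: print("side",n,cast("pics/side0.npz",u,v,z).round(3))
t=[cv2.resize(im[v-25:v+25,u-25:u+25],(390,290) if 0 else (290,290),interpolation=cv2.INTER_CUBIC) for u,v in((386,156),(302,195))]
im2=cv2.imread("pics/side0.png")
b=[cv2.resize(i[v-25:v+25,u-25:u+25],(290,290),interpolation=cv2.INTER_CUBIC) for i,u,v in((im,399,291),(im2,354,294))]
cv2.imwrite("pics/c.png",np.vstack([np.hstack(t),np.hstack(b)]))
```

```text
hole [0.653 0.008 0.16 ]
bung [0.434 0.125 0.036]
cork [ 0.419 -0.131  0.044]
button [ 0.431 -0.27   0.025]
cup [ 0.437 -0.022  0.05 ]
jar [0.428 0.265 0.055]
ca [0.616 0.198 0.178]
cb [ 0.659 -0.203  0.178]
side hole [ 0.649 -0.     0.16 ]
side bung [0.437 0.117 0.036]
side button [ 0.425 -0.287  0.03 ]
side cork [ 0.417 -0.14   0.044]
```

View pics/c.png

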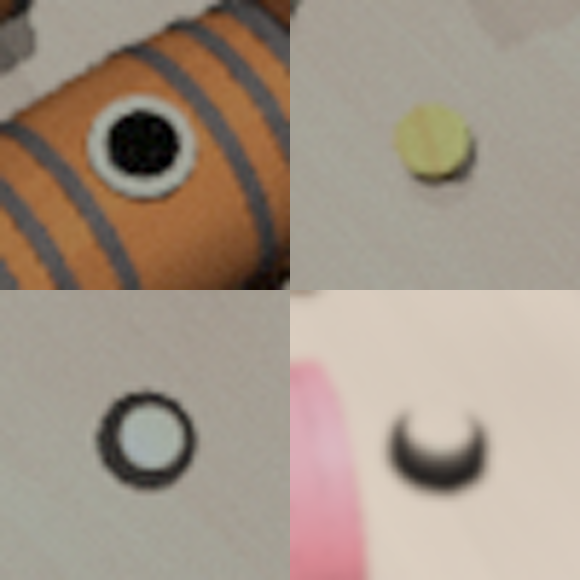

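```bash
python3 - <<'E'
from h import *
A=np.load("pics/scene0.npz");B=np.load("pics/side0.npz")
def ray(s,u,v):
    R=s["R"];return -R.T@s["t"],R.T@np.array([(u-s["cx"])/s["fx"],(v-s["cy"])/s["fy"],1])
for n,p,q in(("button",(400,291.3),(354.9,290.5)),("hole",(385.5,155.8),(380,188))):
    c,d=ray(A,*p);e,f=ray(B,*q); k=np.linalg.lstsq(np.c_[d,-f],e-c,rcond=None)[0]
    print(n,(c+k[0]*d).round(4),(e+k[1]*f).round(4))
for n,u,v,z in(("hole",385.5,155.8,.16),("bung",301.7,194.1,.036),("button",400,291.3,.025),("pinkend",420,345,.1),("pinkc",378,362,.16),("pinkend2",405,325,.14),("teal",217,201,.16),("cbend",420,238,.1)):
    print(n,cast("pics/scene0.npz",u,v,z).round(4))
E
python3 -m inch '0 0 0.045 0;0 0 0.045 0;0 0 0.045 0;0.023 -0.034 0 0;0.023 -0.034 0 0;0.023 -0.034 0 0;0.023 -0.034 0 0;0.023 -0.034 0 0' 255 10
```

```text
button [ 0.4315 -0.2728  0.0271] [ 0.4345 -0.2737  0.0277]
hole [0.6556 0.0109 0.153 ] [0.6554 0.011  0.1529]
hole [0.6528 0.0094 0.16  ]
bung [0.435  0.1279 0.036 ]
button [ 0.4319 -0.2728  0.025 ]
pinkend [ 0.3525 -0.3992  0.1   ]
pinkc [ 0.2426 -0.3457  0.16  ]
pinkend2 [ 0.3563 -0.3353  0.14  ]
teal [0.2356 0.2405 0.16  ]
cbend [ 0.5639 -0.2121  0.1   ]
time_s: 0.9
position: [0.3957, 0.387, 0.3403]
orientation: [-0.0, 0.23, 0.973, -0.0]
contact_force: [0.6, -0.2, 0.0]
width: 0.357
```

```bash
python3 -m inch '0.0234 -0.0344 0 0;0.0234 -0.0344 0 0;0.0234 -0.0344 0 0;0.0234 -0.0344 0 0;0.0234 -0.0344 0 0;0.0234 -0.0344 0 0;0.0234 -0.0344 0 0;0.0234 -0.0344 0 0;0.0234 -0.0344 0 0;0.0234 -0.0344 0 0;0.0234 -0.0344 0 0;0 0 0 0'
python3 - <<'E'
from h import *
s=env.read_state();print(s["position"],s["joint_pos"].round(2),s["width"])
w=snap("wrist","pics/w1.png");print(w["T_tool_cam"].round(3),w["fx"],w["cx"],w["cy"])
E
```

```text
time_s: 2.1
position: [0.6538, 0.0046, 0.3393]
orientation: [-0.0, 0.233, 0.972, -0.001]
contact_force: [-0.4, 1.0, 0.1]
width: 0.003
[0.65377744 0.00455475 0.33928845] [-0.31  0.4   0.37  1.36 -0.14  1.4   1.15] 0.0033236201681784957
[[ 0.    -0.971 -0.238  0.068]
 [ 1.     0.    -0.001 -0.001]
 [ 0.001 -0.238  0.971 -0.179]
 [ 0.     0.     0.     1.   ]] 309.70691628693146 321.71501969118884 207.2080215540921
```

View pics/w1.png

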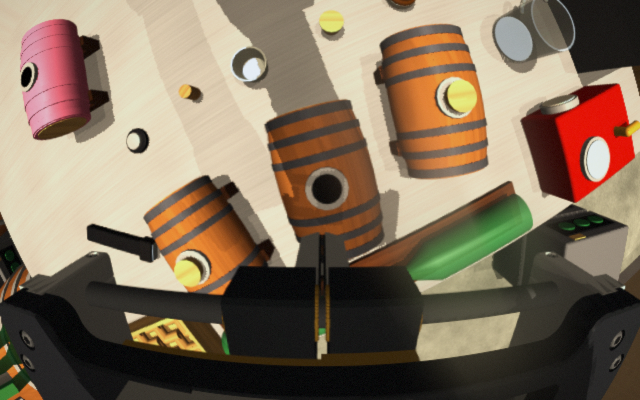

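The wrist view confirms the open hole at (326,187), black in its steel bush. The loose bung is at (331,21) and the button at (137,140). I'll check the positions from this view.

```bash
cat >> h.py <<'E'
from scipy.spatial.transform import Rotation as Ro
def wcast(f,pos,q,u,v,z):
    s=np.load(f);x,y=u-s["cx"],v-s["cy"];r=np.hypot(x,y);th=r/s["fx"]
    d=np.array([x/r*np.sin(th),y/r*np.sin(th),np.cos(th)]);T=s["T_tool_cam"]
    R=Ro.from_quat(q,scalar_first=True).as_matrix()
    c=R@T[:3,3]+pos;d=R@T[:3,:3]@d;return c+d*(z-c[2])/d[2]
E
python3 - <<'E'
from h import *
s=env.read_state()
for n,u,v,z in(("hole",326.5,187.5,.16),("bung",331,21,.036),("button",137,139,.027),("cb",188,271,.178),("ca",462,96,.178)): print(n,wcast("pics/w1.npz",s["position"],s["orientation"],u,v,z).round(4))
E
```

```text
hole [0.6516 0.0127 0.16  ]
bung [0.4357 0.1316 0.036 ]
button [ 0.4382 -0.2562  0.027 ]
cb [ 0.6642 -0.1948  0.178 ]
ca [0.6213 0.2044 0.178 ]
```

```bash
python3 -m inch '-0.002 0.006 -0.035 -8.2;0 0 -0.035 -8.2;0 0 -0.035 -8.2;0 0 -0.035 -8.2;0 0 0 0;0 0 0 0;0 0 0 0;0 0 0 0;0 0 0 0;0 0 0 0;0 0 0 0;0 0 0 0'; python3 -m inch '0 0 0 0;0 0 0 0;0 0 0 0;0 0 0 0;0 0 0 0;0 0 0 0;0 0 0 0;0 0 0 0;0 0 0 0;0 0 0 0;0 0 0 0;0 0 0 0'
python3 - <<'E'
from h import *
snap("scene","pics/s2.png");snap("side","pics/d2.png")
a=cv2.imread("pics/s2.png")[60:260,260:520];b=cv2.imread("pics/d2.png")[100:300,260:520]
cv2.imwrite("pics/cc.png",cv2.resize(np.hstack([a,b]),None,fx=1.5,fy=1.5))
E
```

```text
time_s: 3.35
position: [0.6506, 0.0163, 0.2005]
orientation: [0.0, 0.496, 0.869, 0.0]
contact_force: [-0.2, 0.8, 0.6]
width: 0.006
time_s: 4.55
position: [0.6505, 0.0163, 0.2004]
orientation: [0.0, 0.496, 0.869, -0.0]
contact_force: [0.3, 0.2, -0.5]
width: 0.002
```

View pics/cc.png

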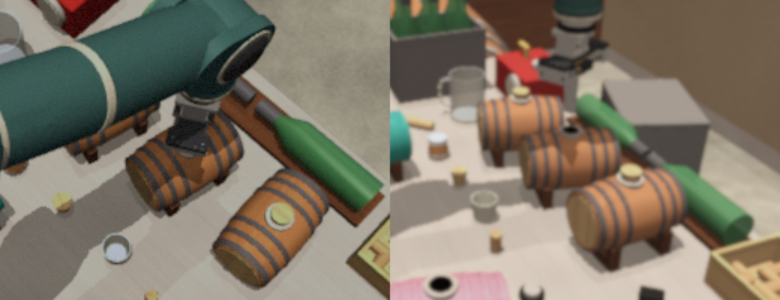

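The fingertips stand over the open hole, clear of the cask, and have dwelt there for over 2 s. Next is the bung.

```bash
python3 -m inch '0 0 0 0;0 0 0 0;0 0 0.035 0;0 0 0.035 0;0 0 0.035 0;-0.0358 0.019 0 -8.2;-0.0358 0.019 0 -8.2;-0.0358 0.019 0 -8.2;-0.0358 0.019 0 -8.2;-0.0358 0.019 0 -8.2;-0.0358 0.019 0 -8.2;0 0 0 0'
python3 - <<'E'
from h import *
s=env.read_state();print(s["position"],s["orientation"],s["joint_pos"].round(2))
w=snap("wrist","pics/w3.png");np.savez("pics/p3",p=s["position"],q=s["orientation"])
E
```

```text
time_s: 5.85
position: [0.4429, 0.1277, 0.306]
orientation: [-0.001, 0.802, 0.598, 0.0]
contact_force: [1.4, -0.0, 0.6]
width: 0.002
[0.44290844 0.1277184  0.30602925] [-9.30018027e-04  8.01619193e-01  5.97834101e-01  4.37170121e-04] [-0.83  0.02  0.5   1.88 -0.01  1.24 -0.62]
```

View pics/w3.png

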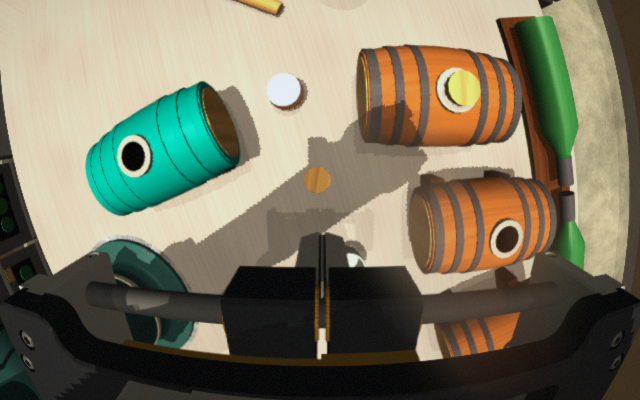

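The bung is at (317,180), in the arm's shadow, with the jar at (285,91) and part of the cup at (355,260).

Run:
```python
from h import *
a=np.load("pics/p3.npz");print(wcast("pics/w3.npz",a["p"],a["q"],317.5,179.5,.036))
```

```text
[0.43733289 0.12856582 0.036     ]
```

```bash
python3 -m inch '-0.005 0 -0.0375 0;0 0 -0.0375 0;0 0 -0.0375 0;0 0 -0.0375 0;0 0 -0.0375 0;0 0 -0.0325 0;0 0 0 0;0 0 0 0;0 0 0 0;0 0 0 0;0 0 0 0;0 0 0 0'; python3 -m inch '0 0 0 0;0 0 0 0;0 0 0 0;0 0 0 0;0 0 0 0;0 0 0 0;0 0 0 0;0 0 0 0;0 0 0 0;0 0 0 0;0 0 0 0;0 0 0 0'
python3 - <<'E'
from h import *
snap("scene","pics/s4.png");snap("side","pics/d4.png")
a=cv2.imread("pics/s4.png")[100:320,220:440];b=cv2.imread("pics/d4.png")[120:340,220:440]
cv2.imwrite("pics/c4.png",cv2.resize(np.hstack([a,b]),None,fx=1.7,fy=1.7))
E
```

```text
time_s: 7.1
position: [0.441, 0.1258, 0.0863]
orientation: [-0.0, 0.801, 0.599, 0.001]
contact_force: [-0.3, 0.1, -0.1]
width: 0.002
time_s: 8.3
position: [0.4407, 0.1255, 0.0857]
orientation: [-0.0, 0.801, 0.599, -0.0]
contact_force: [-0.1, -0.6, 0.4]
width: -0.0
```

View pics/c4.png

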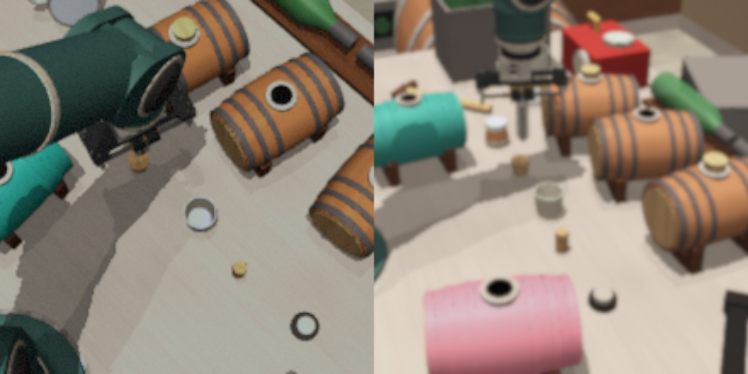

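The tips are directly above the untouched bung. I'll finish the dwell, then rise and go to the button.

```bash
python3 -m inch '0 0 0 0;0 0 0 0;0 0 0 0;0 0 0 0;0 0 0.04 0;0 0 0.04 0;0 0 0.04 0;0 -0.036 0 -8.2;0 -0.036 0 -8.2;0 -0.036 0 -8.2;0 -0.036 0 -8.2;0 -0.036 0 0' 
python3 -m inch '0 -0.036 0 0;0 -0.036 0 0;0 -0.036 0 0;0 -0.036 0 0;0 -0.036 0 0;0 -0.015 0 0;0 0 0 0;0 0 0 0'
python3 - <<'E'
from h import *
s=env.read_state();print(s["position"],s["orientation"].round(3),s["joint_pos"].round(2))
w=snap("wrist","pics/w5.png");np.savez("pics/p5",p=s["position"],q=s["orientation"])
E
```

```text
time_s: 9.6
position: [0.4404, -0.0558, 0.2058]
orientation: [-0.0, 0.938, 0.346, 0.0]
contact_force: [1.1, 0.5, -0.8]
width: 0.005
time_s: 10.4
position: [0.4405, -0.2491, 0.2055]
orientation: [-0.0, 0.937, 0.349, -0.0]
contact_force: [-0.6, 0.7, -0.4]
width: 0.006
[ 0.4405011  -0.24908736  0.20545504] [-0.     0.937  0.349 -0.   ] [-0.26  0.27  0.84  1.93 -0.24  1.04 -0.17]
```

View pics/w5.png

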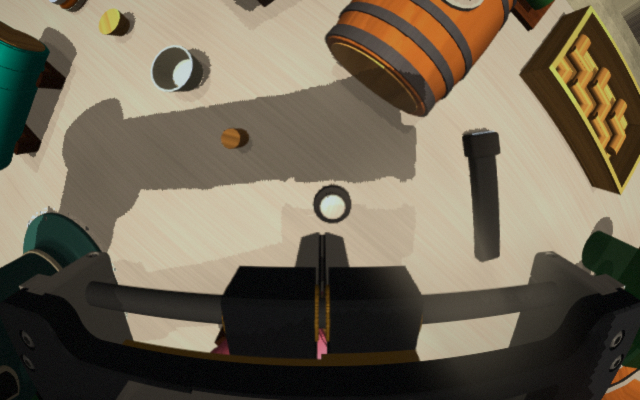

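The button cap is at (332,205), just ahead of the fingertips. The pink decoy lies behind the gripper's short side.

Run:
```python
from h import *
a=np.load("pics/p5.npz");b=wcast("pics/w5.npz",a["p"],a["q"],332,205,.027);print(b, b-a["p"])
print("pink near",cast("pics/scene0.npz",405,322,.14),cast("pics/scene0.npz",420,345,.1))
```

```text
[ 0.4364439  -0.27060616  0.027     ] [-0.00405719 -0.0215188  -0.17845504]
pink near [ 0.36171768 -0.33039892  0.14      ] [ 0.3525434  -0.39915198  0.1       ]
```

```bash
python3 -m inch '-0.0035 -0.02 -0.01 0;0 0 -0.03 0;0 0 -0.03 0;0 0 -0.03 0;0 0 -0.03 0;0 0 -0.02 0;0 0 0 0;0 0 0 0;0 0 0 0'
```

```text
time_s: 11.35
position: [0.438, -0.2694, 0.0569]
orientation: [0.0, 0.937, 0.349, 0.001]
contact_force: [0.9, -0.3, -0.8]
width: 0.007
```

```bash
python3 -m inch '0 0 -0.013 0;0 0 -0.008 0;0 0 -0.003 0;0 0 -0.003 0;0 0 -0.002 0;0 0 0 0'
```

```text
time_s: 11.95
position: [0.4371, -0.2695, 0.0265]
orientation: [-0.0, 0.937, 0.349, -0.0]
contact_force: [-0.3, -0.3, 0.4]
width: 0.004
```

```bash
python3 -m inch '0 0 -0.002 0;0 0 -0.002 0;0 0 0 0;0 0 0 0'
```

```text
time_s: 12.35
position: [0.4371, -0.2695, 0.0227]
orientation: [-0.0, 0.937, 0.349, -0.0]
contact_force: [-0.0, -0.4, -0.4]
width: 0.004
```

```bash
python3 -m inch '0 0 -0.002 0;0 0 0 0;0 0 0 0'; python3 -m inch '0 0 -0.002 0;0 0 0 0;0 0 0 0'
```

```text
time_s: 12.65
position: [0.4372, -0.2695, 0.0207]
orientation: [-0.0, 0.937, 0.349, 0.0]
contact_force: [-0.6, -0.9, 1.3]
width: 0.002
time_s: 12.95
position: [0.4372, -0.2695, 0.0187]
orientation: [-0.0, 0.937, 0.349, 0.0]
contact_force: [-0.0, -0.2, 2.1]
width: 0.006
```

Contact has been made and the spring force is rising. I'll press until it stops.

```bash
python3 -m inch '0 0 -0.002 0;0 0 0 0;0 0 0 0'; python3 -m inch '0 0 -0.002 0;0 0 0 0;0 0 0 0'
```

```text
time_s: 13.25
position: [0.4372, -0.2695, 0.0167]
orientation: [-0.0, 0.937, 0.349, 0.0]
contact_force: [-0.2, -1.2, 3.2]
width: 0.003
time_s: 13.55
position: [0.4374, -0.2696, 0.0156]
orientation: [-0.0, 0.937, 0.349, 0.001]
contact_force: [-7.2, 5.5, 31.9]
width: 0.001
```

The force jumped to 32 N, so the button is on its end stop and fully down. Releasing.

```bash
python3 -m inch '0 0 0.005 0;0 0 0.02 0;0 0 0.035 0;0 0 0.04 0;0 0 0.04 0;0 0 0.04 0;0 0 0.02 0;0 0 0 0;0 0 0 0;0 0 0 0'
python3 - <<'E'
from h import *
snap("scene","pics/s6.png");snap("wrist","pics/w6.png")
a=cv2.imread("pics/s6.png");b=cv2.imread("pics/scene0.png")
cv2.imwrite("pics/c6.png",np.hstack([b[80:400,160:510],a[80:400,160:510]]))
E
```

```text
time_s: 14.55
position: [0.4366, -0.2691, 0.2136]
orientation: [-0.001, 0.937, 0.349, -0.001]
contact_force: [0.1, 0.6, 0.1]
width: 0.005
```

View pics/c6.png

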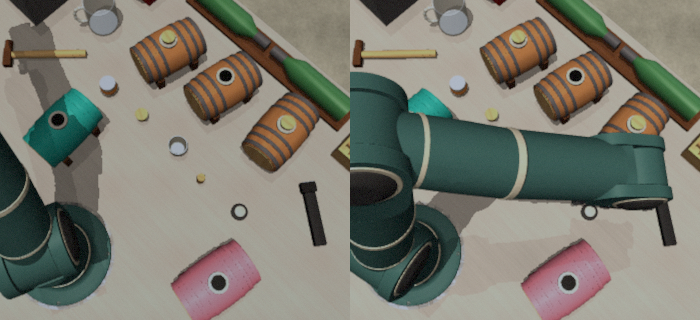

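Before and after match for everything visible: bung, jar, jug, mallet, lamp and casks. The cup and cork are hidden by the raised arm, and nothing was touched there. Handing in.

```bash
python3 -c "
from rig import env
env.close_job()"
```

```text
the job is handed in; nothing more can be done
```

The job is handed in at about 15 s of the 61 s allowed; no verdict is reported.

- **Open bung hole:** the shut fingertips pointed at the middle oak cask, the open one. They were about 40 mm above the hole and about 6 mm off centre, for about 2.2 s.
- **Loose bung:** pointed at in the same way, about 50 mm above it and about 5 mm off centre, for about 2 s.
- **Call button:** pressed to its end stop, then released. The spring force rose to about 3 N, then jumped to 32 N at the stop. The arm then rose to 0.21 m and the wrist force went back to zero.

**Last checks:**
- In the final picture the bung, jar, jug, mallet, casks and the visible part of the lamp are where they were.
- The cup and cork were hidden behind the arm in that picture. The wrist camera had shown both standing just before the press.
- I did not confirm by picture that the button came back up; I am relying on its spring.
- The button's top was about 5 mm lower than my two-camera estimate: contact came at about 0.022 m instead of 0.027 m. I found it by force in 2 mm steps.

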